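# Flip the job marker of the finished crown ring to green

### The job

The gold crown ring is finished: on the job board whose tray holds it, push the red flag of the flip marker over its hinge with a fingertip until it lies fully down flat on the far side, showing its green face. Push gently and do not pinch the flag; leave the bangle's marker, both jobs in their trays and everything else on the bench as they are.

Things in the scene. Friction and masses are not known exactly. Their poses are not given: they have to be found in the camera images.
- ring_board: light wooden job board for the gold crown ring, 160 (x) x 200 (y) x 18 mm high, fixed to the bench; origin under its centre on the bench top, z up, x from its near to its far edge (away from the robot, within about 20 degrees). +y half: fixed dark steel tray 100 x 80 mm, rim 34 mm above the bench, centre y = +50 mm, holding the gold crown ring; -y half: flip marker on a steel stand at y = -50 mm
- ring_pivot (a point): middle of the hinge axis of the marker on the board with the gold crown ring, 125 mm above the bench; axes as the board's (hinge along y). The stand below is an upright 18 mm square with a ledge under the hinge (36 mm in x, 72 mm in y, top 117 mm above the bench) and two thin side cheeks at y = +-34 mm, up to 12 mm above the hinge
- ring_flag (a joint): hinge angle (rad) of that marker's flag: 0 = flat towards the robot (board -x), red face up; pi/2 = upright; pi = flat on the far side (board +x), green face up, at its stop. Turns about the board's y axis, the free edge passing over the top. The hinge is stiff: the flag stays at any angle where it is left; about 1 N at the free edge turns it
- ring_flag_edge (a point): middle of that flag's free edge (mid thickness), turns with the flag; at joint 0 its axes are the board's. The flag is a plate 80 mm from hinge to free edge, 60 mm wide, 6 mm thick; beyond 18 mm from the hinge nothing is under it down to the board (107 mm of free height over the board, 125 over the bench)
- bangle_board: light wooden job board for the silver bangle, 160 (x) x 200 (y) x 18 mm high, fixed to the bench; origin under its centre on the bench top, z up, x from its near to its far edge (away from the robot, within about 20 degrees). +y half: fixed dark steel tray 100 x 80 mm, rim 34 mm above the bench, centre y = +50 mm, holding the silver bangle; -y half: flip marker on a steel stand at y = -50 mm
- bangle_pivot (a point): middle of the hinge axis of the marker on the board with the silver bangle, 125 mm above the bench; axes as the board's (hinge along y). The stand below is an upright 18 mm square with a ledge under the hinge (36 mm in x, 72 mm in y, top 117 mm above the bench) and two thin side cheeks at y = +-34 mm, up to 12 mm above the hinge
- bangle_flag (a joint): hinge angle (rad) of that marker's flag: 0 = flat towards the robot (board -x), red face up; pi/2 = upright; pi = flat on the far side (board +x), green face up, at its stop. Turns about the board's y axis, the free edge passing over the top. The hinge is stiff: the flag stays at any angle where it is left; about 1 N at the free edge turns it
- bangle_flag_edge (a point): middle of that flag's free edge (mid thickness), turns with the flag; at joint 0 its axes are the board's. The flag is a plate 80 mm from hinge to free edge, 60 mm wide, 6 mm thick; beyond 18 mm from the hinge nothing is under it down to the board (107 mm of free height over the board, 125 over the bench)
- crown_ring: small gold ring with eight crown points, 26 mm across, 18 mm high, lying loose in the tray of its board; origin at the centre of its underside
- bangle: plain silver bangle, 62 mm outer diameter, 7 mm high, lying loose in the tray of the other board; origin at the centre of its underside
- graver: bystander: screwdriver-like hand tool 160 mm long lying on the bench beyond the boards
- bench_brush: bystander: brush 180 mm long lying on the bench left of the boards
- polish_bar: bystander: red-brown bar of polishing compound, 90 x 35 x 30 mm, right of the boards
- flux_jar: bystander: amber glass jar with a steel cap, 52 mm across, 60 mm high, behind the boards on the left
- mandrel: bystander: tapered steel ring mandrel 240 mm long, 26 mm thick, lying across y behind the boards on the right

How it is judged:
At the end, for the whole second after the job is handed in: The flag on the crown ring's board lies on the far side, green face up, within 10 degrees of flat (joint above 2.97) and at rest; the bangle's flag has its free edge within 15 mm of where it was; the ring, the bangle and the loose things on the bench are within 20 mm of where they were (value of joint ring_flag above 2.97 rad and velocity of joint ring_flag between -0.1 and 0.1 rad/s and distance of bangle_flag_edge from where it was at the start of the episode below 0.015 m and distance of each of crown_ring, bangle, graver, bench_brush, polish_bar, flux_jar, mandrel from where it was at the start of the episode below 0.02 m); the robot touches nothing.
It fails at once if the flag is pinched (both of its faces squeezed at once with over 6 N each) (contact force between the fingers and ring_flag_c1 above 6 N and contact force between the fingers and ring_flag_c2 above 6 N).
It fails at once if the flag is pushed hard, with more than 30 N (contact force between anything else and ring_flag above 30 N).
It fails at once if the bangle's marker is moved (free edge by over 15 mm) (distance of bangle_flag_edge from where it was at the start of the episode above 0.015 m).
It fails at once if a job or a loose thing on the bench is lifted, carried or shoved by over 20 mm (distance of any of crown_ring, bangle, graver, bench_brush, polish_bar, flux_jar, mandrel from where it was at the start of the episode above 0.02 m).
It also fails if it takes over 40 s, if anything falls off the work surface, if the arm or the gripper's body presses on something with over 40 N, if the wrist force passes 120 N, or if a joint passes its speed limit or range.

### The arm

A 6-joint arm with a two-finger parallel gripper is mounted at the origin on the work surface. World frame = base frame: x ahead of the robot, y to its left, z up, the work surface at z = 0. Lengths are in m, angles in rad, forces in N, time in s.
With the tool pointing down it reaches from about 0.425 to 0.95 m from the base axis. Payload 3.5 kg.
Tool frame: the origin (TCP) lies on the centre line of the jaws, within the pads' length; the fingertips stand 14 mm ahead of it and the grasp point (between the pads) lies 5 mm behind it (ctrl.tip_reach is the distance from the TCP to the fingertips, in m); z points along the fingers, y is the line along which they close (so a half turn about z gives the same grasp; the last joint's range is limited). The gripper opens to 85 mm and grips with 20 to 120 N. Pads are 22 mm wide; open, the fingers measure 114 mm over their backs; the gripper's body (76 mm by 85 mm) begins 54 mm behind the grasp point. The pads swing forward as they close: fully open they stand 13 mm farther back than shut.
Start: joints at [1.097, 0.286, 1.577, -0, 1.279, -0.15], TCP at [0.215, 0.64, 0.207] pointing down, gripper open.
Joint ranges: [-2.77, 2.77], [-0.9, 2.22], [0.21, 2.48], [-1.53, 4.67], [0.24, 2.81], [-2.84, 2.84]. Speed limits (rad/s): [2.79, 2.79, 3.14, 3.14, 3.14, 3.14].

### API

Orientations are given as a unit quaternion [x, y, z, w].
In Python, from plant import get_state, imaging, workorder, ctrl gives the robot as it stands. The module is installed in compiled form; this text tells all that it offers.
- The arm moves only by the shell command python3 -m jog 'ROWS' [FORCE]. ROWS is JSON, a list of rows, each a list of 7 numbers: the closure, from 0 (fully open) to 1 (shut), then the shift along the tool's x, y, z in mm, then the turn, a rotation vector about the tool's x, y, z in rad. In form: [[gripper, tx, ty, tz, ax, ay, az], ...]. A call has 1 to 12 rows; each row is the pose to reach, as a shift and turn from the pose commanded when the call began, along the tool's axes at that moment; what a row does not reach only later rows make up. A row lasts 1/10 s, in which the tool goes at most 50 mm and 8.59 degrees, less where a joint would pass 70% of its speed; a pose out of reach is approached as far as the arm can. A call with a gripper value outside its range is refused whole. The fingers move at their own pace and stop on an object; FORCE is the grip in N (left out, the last holds). Time passes only in rows, so rows that repeat a pose let the fingers close. It gives the time, the measured TCP pose, the force, the opening and the grip force at its end, in the units of the state.
- get_state(): the state, without advancing time (a new reading comes with each control period).
- imaging.read_camera(name): name is "scene" or "top" or "wrist"; returns a dict with "image" (384x512x3 uint8, blue, green, red), "fx", "fy", "cx", "cy" (pixels), "R" (3x3) and "t" (3): a world point X has camera coordinates R X + t; the wrist camera has in their place "tool_from_camera" (4x4, takes a point from camera to tool coordinates, whose origin is the TCP and whose axes are the flange's). Camera axes: x right, y down, z forward; pixel columns grow to the right and rows downward; lengths in m; the calibration is good to about 2 mm. A picture is of the moment at which its call begins: read the wrist's pose just before it. There is no depth.
- workorder.sign_off(): hands the job in; it is judged then, once.
The state is a dict: "time": time; "qpos": joint angles; "dq": joint speeds; "joint_efforts": joint torques, N m; "eef_pos": TCP position; "tcp_rot": TCP orientation; "contact_force": force on the tool from outside, world axes, zero at the start; "wrist_torque": the same for the moment, N m; "opening": opening from 0.0 (shut) to 1.0 (fully open); "finger_force": force on a finger pad.
Only numpy, scipy, OpenCV 4.12 (cv2) and the standard library are available. Lean on these libraries where they do the work, as an engineer would, in place of code of your own. Each camera call takes 0.05 s, during which the arm holds its last target. There are 200 camera calls.

## Working session

There is one attempt and no reset: what is moved stays moved. The work goes in short steps, Python scripts to look and compute and a shell command to move; the robot and the scene stay as the last step left them, time stands still between calls to the robot, and variables do not carry over. Pictures are saved under pics/ and viewed, at most 10 in all, crops included, and the job is handed in when it is done.

```bash
mkdir -p pics; python3 - <<'E'
from plant import get_state, imaging, ctrl
import cv2,numpy as np
np.set_printoptions(precision=4,suppress=True)
s=get_state();print(s['time'],s['eef_pos'],s['tcp_rot'],ctrl.tip_reach,s['contact_force'])
for n in("top","scene"):
    c=imaging.read_camera(n);cv2.imwrite(f"pics/{n}0.png",c['image']);print(n,c['fx'],c['fy'],c['cx'],c['cy'],np.array(c['R']),np.array(c['t']))
E
```

```text
0.0 [0.2144 0.6393 0.2058] [ 0.1612  0.9869 -0.0011 -0.0004] 0.014 [-0.5727  0.0047 -0.0209]
top 365.128580011206 365.128580011206 250.27822492829665 193.82950866425557 [[ 0.0185 -0.9996  0.0199]
 [-0.9931 -0.0207 -0.1153]
 [ 0.1157 -0.0176 -0.9931]] [-0.0346  0.6106  1.0251]
scene 450.28953539547723 450.28953539547723 252.91224002502452 198.2472615129104 [[-0.7046  0.7094 -0.0161]
 [ 0.4326  0.4115 -0.8022]
 [-0.5624 -0.5722 -0.5969]] [ 0.4137 -0.1641  1.6175]
```

View pics/top0.png

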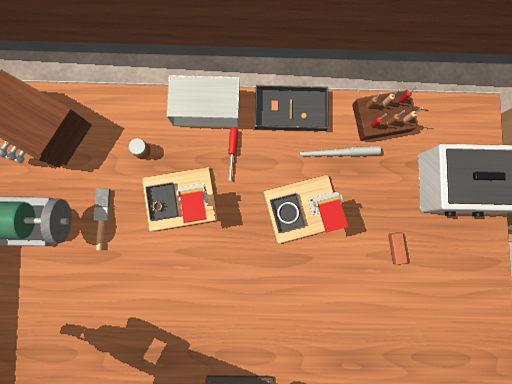

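View pics/scene0.png

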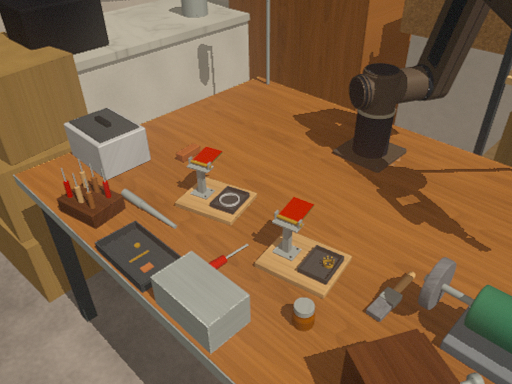

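The top view shows the ring's board at left (tray at px 161,201; red flag at 194,206) and the bangle's board at right (flag at 332,215). Both flags are flat towards the robot. Next I'll fit the flag quads in both views.

```bash
cat > h.py <<'E'
from plant import get_state, imaging, ctrl
import cv2,numpy as np
from scipy.optimize import least_squares
from scipy.spatial.transform import Rotation as Rn
np.set_printoptions(precision=4,suppress=True)
def proj(c,P):
    q=np.asarray(P)@np.array(c['R']).T+np.array(c['t']); return q[:,:2]/q[:,2:]*[c['fx'],c['fy']]+[c['cx'],c['cy']]
def ray(c,uv,z):
    R=np.array(c['R']);t=np.array(c['t']);o=-R.T@t
    d=R.T@np.array([(uv[0]-c['cx'])/c['fx'],(uv[1]-c['cy'])/c['fy'],1]); return o+d*(z-o[2])/d[2]
E
python3 - <<'E'
from h import *
for n,wins in(("top",[(170,180,215,230),(310,190,355,240)]),("scene",[(270,190,320,230),(185,140,225,170)])):
    c=imaging.read_camera(n)
    for i,(x0,y0,x1,y1) in enumerate(wins):
        im=c['image'][y0:y1,x0:x1].astype(int)
        m=((im[...,2]>140)&(im[...,1]<50)&(im[...,0]<60)).astype('uint8')
        k,l,st,ce=cv2.connectedComponentsWithStats(m);b=1+st[1:,4].argmax()
        ys,xs=np.nonzero(l==b);r=cv2.minAreaRect(np.c_[xs,ys].astype('float32'))
        p=ce[b]+[x0,y0];print(n,i,st[b,4],p,"centre@.128",ray(c,p,.128))
        if n=="top":
            q=np.array([ray(c,v+[x0,y0],.128) for v in cv2.boxPoints(r)]);e=np.diff(q,axis=0)
            print(q.tolist(),np.linalg.norm(e,axis=1),np.degrees(np.arctan2(e[:,1],e[:,0])))
    x0,y0,x1,y1=(125,155,235,245) if n=="top" else (180,180,360,310)
    cv2.imwrite(f"pics/{n}c.png",cv2.resize(c['image'][y0:y1,x0:x1],None,fx=4.4,fy=4.4,interpolation=2))
E
```

```text
top 0 4 [200.5 219. ] centre@.128 [0.5313 0.1084 0.128 ]
[[0.5313623081966089, 0.10446244244988563, 0.128], [0.5313623081966089, 0.10446244244988563, 0.128], [0.5312097579114882, 0.11230810472663365, 0.128], [0.5312097579114882, 0.11230810472663365, 0.128]] [0.     0.0078 0.    ] [ 0.     91.1139  0.    ]
top 1 15 [320.1333 211.0667] centre@.128 [ 0.5584 -0.2066  0.128 ]
[[0.5743734759501635, -0.20098716073182962, 0.128], [0.5757267752660846, -0.20600058025093626, 0.128], [0.5409803054303457, -0.21460929152080488, 0.128], [0.5396411670645855, -0.2096137205637667, 0.128]] [0.0052 0.0358 0.0052] [ -74.8939 -166.0847  105.0062]
scene 0 444 [296.1667 208.7613] centre@.128 [0.5565 0.1288 0.128 ]
scene 1 252 [207.2897 154.6746] centre@.128 [ 0.5387 -0.2418  0.128 ]
```

View pics/topc.png

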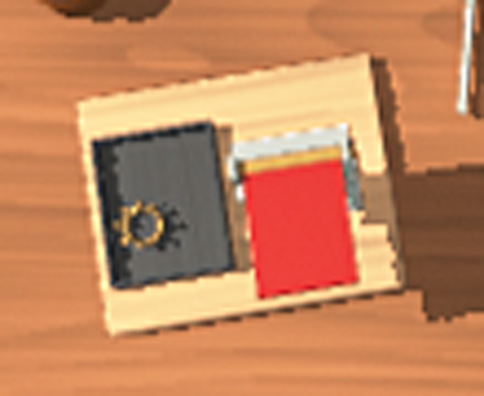

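The crop confirms that the crown ring is in the tray at crop px (145,225). The flag corners are near (245,170), (342,160), (357,283), (260,298), and the board corners near (78,103), (370,55), (403,288), (108,333).

```bash
python3 - <<'E'
from h import *
c=imaging.read_camera("top");s=imaging.read_camera("scene")
f=lambda L:np.array(L)/4.4+[125,155]-.4
B=f([(78,103),(370,55),(403,288),(108,333)]);F=f([(245,170),(342,160),(357,283),(260,298)])
Fw=np.array([ray(c,p,.128) for p in F]);print(Fw)
def pts(v):
    x,y,a=v;R=np.array([[np.cos(a),-np.sin(a),0],[np.sin(a),np.cos(a),0],[0,0,1]]);w=lambda L:np.array(L)@R.T+[x,y,0]
    b=w([(.08,.1,.018),(.08,-.1,.018),(-.08,-.1,.018),(-.08,.1,.018)])
    g=w([(-.08,-.02,.128),(-.08,-.08,.128)])
    return b,g
def res(v,full=0):
    b,g=pts(v);r=np.r_[(proj(c,b)-B),(proj(c,g)-F[[3,2]])]
    return r.ravel()
o=least_squares(res,[.6,.15,-.0]);print(o.x,np.degrees(o.x[2]));print(o.fun.reshape(-1,2))
x,y,a=o.x;R2=np.array([[np.cos(a),-np.sin(a)],[np.sin(a),np.cos(a)]])
for n,xy in(("pivot",(0,-.05)),("edge",(-.08,-.05)),("flagmid",(-.04,-.05))): print(n,R2@xy+[x,y])
print("scene pred mid",proj(s,[[*(R2@(-.047,-.05)+[x,y]),.128]]),"measured 296.2 208.8")
E
```

```text
[[0.5982 0.164  0.128 ]
 [0.6054 0.1061 0.128 ]
 [0.5318 0.0947 0.128 ]
 [0.5217 0.152  0.128 ]]
[0.5955 0.1861 0.1785] 10.224972997661652
[[-0.6864 -0.9715]
 [ 0.1156 -0.4366]
 [ 0.6406 -0.1644]
 [-0.5444  0.5363]
 [-0.1294  0.5464]
 [ 0.5624  0.3193]]
pivot [0.6044 0.1369]
edge [0.5256 0.1227]
flagmid [0.565  0.1298]
scene pred mid [[295.6966 209.0103]] measured 296.2 208.8
```

The ring-board fit agrees with the scene view to within 0.5 px: pivot at (0.604, 0.137), yaw 10.2°. I'll come in from the +y side with the shut fingers tilted 55°, get under the flag's side and sweep an arc around the hinge. First step is to reach a pre-pose.

```bash
cat >> h.py <<'E'
a=.1785;Bd=np.array([[np.cos(a),-np.sin(a),0],[np.sin(a),np.cos(a),0],[0,0,1]]);piv=np.array([.6044,.1369,.125])
ph=np.radians(55)
RT=Bd@np.diag([-1,1,-1.])@Rn.from_euler('x',ph).as_matrix()   # tool x=-bx, y=by, z down, tilted to -by
def plan(tips,pos=None,rot=None):
    "tips in pivot/board frame (mm) -> tool shift (mm), rotvec from given (or measured) pose"
    s=get_state();p=np.array(s['eef_pos']) if pos is None else pos
    R=Rn.from_quat(s['tcp_rot']).as_matrix() if rot is None else rot
    for t in tips:
        tcp=piv+Bd@(np.array(t)/1e3)-RT[:,2]*ctrl.tip_reach
        print(t,(R.T@(tcp-p)*1e3).round(1),Rn.from_matrix(R.T@RT).as_rotvec().round(3))
def rep():
    s=get_state();p=np.array(s['eef_pos']);R=Rn.from_quat(s['tcp_rot']).as_matrix()
    print(s['time'],"tip rel mm",(Bd.T@(p+R[:,2]*ctrl.tip_reach-piv)*1e3).round(1),"rot err",Rn.from_matrix(R.T@RT).as_rotvec().round(3),"q",np.array(s['qpos']),"F",np.array(s['contact_force']).round(2))
E
python3 -c "
from h import *
plan([(-150,100,100),(-150,8,100),(-150,8,-60)]);rep()"
```

```text
(-150, 100, 100) [-344.4 -327.2  -26.1] [ 0.938 -0.241 -0.463]
(-150, 8, 100) [-388.7 -407.8  -26. ] [ 0.938 -0.241 -0.463]
(-150, 8, -60) [-388.7 -407.7  134. ] [ 0.938 -0.241 -0.463]
0.3 tip rel mm [-294.3  564.    67.7] rot err [ 0.938 -0.241 -0.463] q [ 1.097   0.2866  1.5772  0.      1.2786 -0.15  ] F [-0.74  0.59 -0.31]
```

```bash
python3 -m jog '[[1,-40,-40,-60,0,0,0],[1,-80,-75,-60,0.1,-0.03,-0.05],[1,-115,-110,-60,0.21,-0.06,-0.11],[1,-150,-140,-60,0.33,-0.09,-0.17],[1,-180,-172,-55,0.45,-0.12,-0.23],[1,-215,-205,-50,0.57,-0.15,-0.29],[1,-250,-237,-45,0.7,-0.18,-0.35],[1,-280,-270,-40,0.82,-0.21,-0.41],[1,-312,-300,-35,0.938,-0.241,-0.463],[1,-344,-327,-26,0.938,-0.241,-0.463],[1,-344,-327,-26,0.938,-0.241,-0.463],[1,-344,-327,-26,0.938,-0.241,-0.463]]'; python3 -c "
from h import *
rep();plan([(-150,8,100),(-150,8,-60),(-65,8,-60)])"
```

```text
time: 1.5
eef_pos: [0.4369, 0.2198, 0.233]
tcp_rot: [-0.078, 0.884, -0.459, 0.041]
contact_force: [0.9, -0.2, 0.3]
opening: 0.004
finger_force: 0.0
1.5 tip rel mm [-150.2   99.8  100. ] rot err [ 0.001 -0.002 -0.001] q [ 0.6651  0.1981  1.8565 -0.8105  1.6437 -0.901 ] F [ 0.94 -0.24  0.28]
(-150, 8, 100) [ -0.3 -52.7  75.2] [ 0.001 -0.002 -0.001]
(-150, 8, -60) [ -0.4  78.2 167.1] [ 0.001 -0.002 -0.001]
(-65, 8, -60) [-85.4  78.3 166.9] [ 0.001 -0.002 -0.001]
```

```bash
python3 -m jog '[[1,0,-25,35,0,0,0],[1,0,-53,75,0,0,0],[1,0,-20,98,0,0,0],[1,0,12,121,0,0,0],[1,0,45,144,0,0,0],[1,0,78,167,0,0,0],[1,0,78,167,0,0,0],[1,-25,78,167,0,0,0],[1,-50,78,167,0,0,0],[1,-70,78,167,0,0,0],[1,-85,78,167,0,0,0],[1,-85,78,167,0,0,0]]'; python3 - <<'E'
from h import *
rep();c=imaging.read_camera("scene");t=imaging.read_camera("top")
cv2.imwrite("pics/u.png",np.hstack([cv2.resize(x,(400,400),interpolation=2) for x in (c['image'][130:310,180:360],t['image'][130:250,100:220])]))
E
```

```text
time: 2.7
eef_pos: [0.54, 0.147, 0.0771]
tcp_rot: [-0.078, 0.884, -0.459, 0.044]
contact_force: [0.4, 0.4, 0.2]
opening: -0.0
finger_force: 0.0
2.7 tip rel mm [-61.5   9.9 -56. ] rot err [ 0.002  0.005 -0.005] q [ 0.4702  0.4721  1.8368 -0.9337  1.3527 -0.8054] F [0.43 0.43 0.19]
```

View pics/u.png

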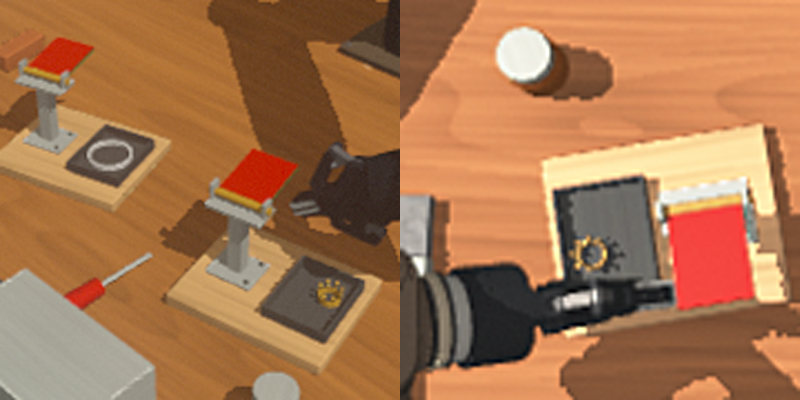

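The fingertip is under the flag's tray-side edge: the scene crop shows the tips at about (305,205) and the flag above at (255,175). Both jobs are untouched. Lifting now.

```bash
python3 -m jog '[[1,0,-7,1,0,0,0],[1,0,-11,-2,0,0,0],[1,0,-15,-5,0,0,0],[1,0,-19,-7,0,0,0],[1,0,-23,-10,0,0,0],[1,0,-28,-13,0,0,0],[1,0,-32,-16,0,0,0],[1,0,-36,-19,0,0,0],[1,0,-40,-22,0,0,0],[1,0,-40,-22,0,0,0]]'; python3 - <<'E'
from h import *
rep();c=imaging.read_camera("scene");t=imaging.read_camera("top")
cv2.imwrite("pics/v.png",np.hstack([cv2.resize(x,(400,400),interpolation=2) for x in (c['image'][130:310,180:360],t['image'][130:250,100:220])]))
plan([(-62,5,-5),(-55,5,15),(-43,5,32),(-30,5,45),(-10,5,55)])
E
```

```text
time: 3.8
eef_pos: [0.5381, 0.1405, 0.1199]
tcp_rot: [-0.079, 0.884, -0.46, 0.042]
contact_force: [-0.6, 0.7, 0.6]
opening: 0.004
finger_force: 0.5
3.8 tip rel mm [-64.6   3.8 -13.1] rot err [ 0.001  0.001 -0.001] q [ 0.462   0.3963  1.8454 -0.9259  1.3914 -0.8684] F [-0.55  0.72  0.58]
(-62, 5, -5) [-2.9 -6.5 -6.1] [ 0.001  0.001 -0.   ]
(-55, 5, 15) [ -9.9 -22.9 -17.5] [ 0.001  0.001 -0.   ]
(-43, 5, 32) [-21.9 -36.8 -27.3] [ 0.001  0.001 -0.   ]
(-30, 5, 45) [-34.9 -47.4 -34.8] [ 0.001  0.001 -0.   ]
(-10, 5, 55) [-54.9 -55.6 -40.5] [ 0.001  0.001 -0.   ]
```

View pics/v.png

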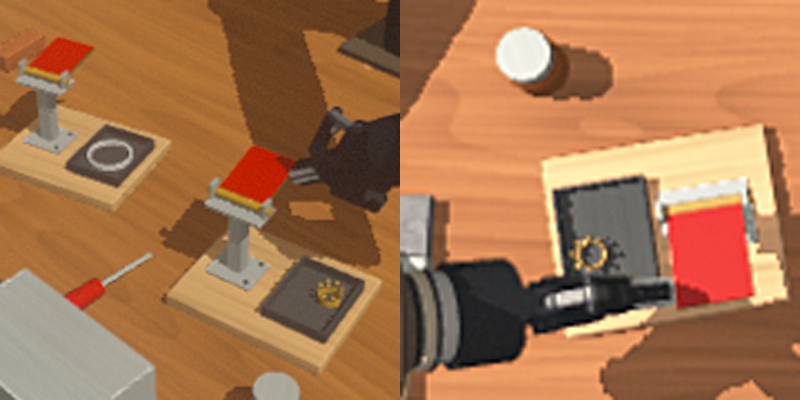

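The tip is at the flag's tray-side corner (scene crop 290,175) and the flag has hardly risen. I'll continue the arc slightly further in.

```bash
python3 -m jog '[[1,-1,-6,1,0,0,0],[1,-3,-10,-1,0,0,0],[1,-5,-16,-5,0,0,0],[1,-8,-22,-9,0,0,0],[1,-10,-26,-13,0,0,0],[1,-15,-33,-18,0,0,0],[1,-22,-40,-22,0,0,0],[1,-28,-45,-26,0,0,0],[1,-35,-51,-30,0,0,0],[1,-42,-55,-33,0,0,0],[1,-42,-55,-33,0,0,0]]'; python3 - <<'E'
from h import *
rep();c=imaging.read_camera("scene");t=imaging.read_camera("top")
cv2.imwrite("pics/w.png",np.hstack([cv2.resize(x,(400,400),interpolation=2) for x in (c['image'][130:310,180:360],t['image'][130:250,100:220])]))
plan([(-10,-1,53),(5,-1,55),(20,-1,55),(35,-1,45),(45,-1,32),(50,-1,20)])
E
```

```text
time: 5.0
eef_pos: [0.5807, 0.144, 0.1831]
tcp_rot: [-0.079, 0.884, -0.459, 0.042]
contact_force: [-0.1, 1.4, 0.2]
opening: 0.001
finger_force: 0.5
5.0 tip rel mm [-22.1  -0.3  50.1] rot err [ 0.001  0.002 -0.   ] q [ 0.4374  0.3772  1.7333 -0.9226  1.4531 -0.9874] F [-0.06  1.4   0.24]
(-10, -1, 53) [-13.1  -2.7  -1.8] [0. 0. 0.]
(5, -1, 55) [-28.1  -4.3  -2.9] [0. 0. 0.]
(20, -1, 55) [-43.1  -4.3  -2.9] [0. 0. 0.]
(35, -1, 45) [-58.1   3.9   2.8] [0. 0. 0.]
(45, -1, 32) [-68.1  14.5  10.3] [0. 0. 0.]
(50, -1, 20) [-73.1  24.4  17.2] [0. 0. 0.]
```

View pics/w.png

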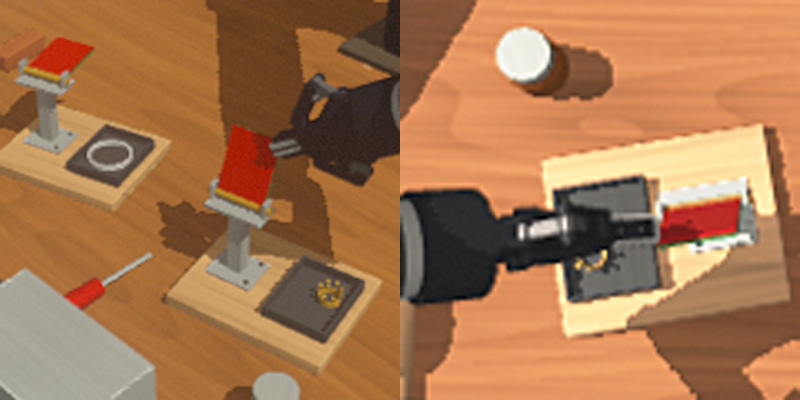

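The flag has been raised to about 65° (red face at scene crop 247,160), with the fingertip behind it. Continuing over the top.

```bash
python3 -m jog '[[1,-7,-2,-1,0,0,0],[1,-14,-3,-2,0,0,0],[1,-21,-4,-3,0,0,0],[1,-28,-4,-3,0,0,0],[1,-36,-4,-3,0,0,0],[1,-43,-4,-3,0,0,0],[1,-51,0,0,0,0,0],[1,-58,4,3,0,0,0],[1,-63,9,6,0,0,0],[1,-68,14,10,0,0,0],[1,-71,19,14,0,0,0],[1,-73,24,17,0,0,0]]'; python3 - <<'E'
from h import *
rep();c=imaging.read_camera("scene");t=imaging.read_camera("top")
cv2.imwrite("pics/x.png",np.hstack([cv2.resize(x,(400,400),interpolation=2) for x in (c['image'][130:310,180:360],t['image'][130:250,100:220])]))
plan([(55,-1,20),(55,-1,10)])
E
```

```text
time: 6.3
eef_pos: [0.6517, 0.156, 0.1525]
tcp_rot: [-0.079, 0.884, -0.46, 0.041]
contact_force: [1.1, 0.3, -0.4]
opening: -0.001
finger_force: 0.0
6.3 tip rel mm [50.  -1.1 19.4] rot err [ 0.001 -0.     0.001] q [ 0.4103  0.5444  1.5617 -0.9334  1.4394 -1.006 ] F [ 1.14  0.27 -0.44]
(55, -1, 20) [-5.6 -0.9 -0.8] [ 0.001 -0.001  0.002]
(55, -1, 10) [-5.6  7.3  5. ] [ 0.001 -0.001  0.002]
```

View pics/x.png

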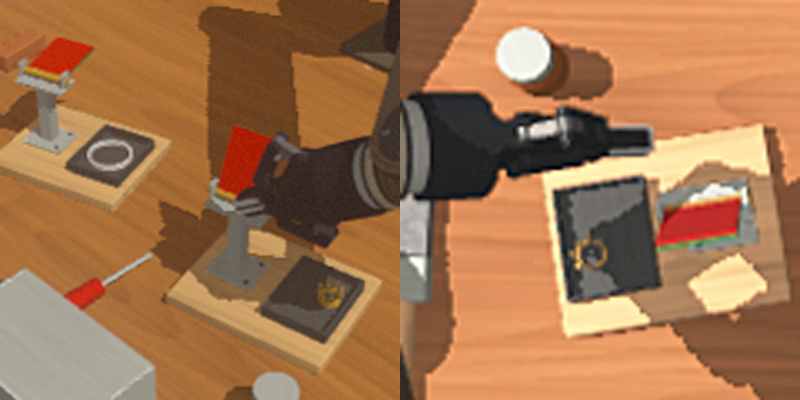

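The finger passed beside the flag: the top crop shows its tip at (652,140), the flag is still at about 65–70°, and nothing else moved. I'll check where the tip really is against the claimed TCP.

```bash
python3 - <<'E'
from h import *
s=get_state();p=np.array(s['eef_pos']);R=Rn.from_quat(s['tcp_rot']).as_matrix();tip=p+R[:,2]*.014
for n,(x0,y0,k) in(("top",(100,130,.3)),("scene",(180,130,.45))):
    c=imaging.read_camera(n)
    q=(proj(c,[p,tip,piv,piv+Bd@[0,.03,0],piv+Bd@[0,-.03,0],p-R[:,2]*.1])-[x0,y0])/k
    if n=="top": q[:,0]+=400
    print(n,q.round(0).tolist())
c=imaging.read_camera("top");print(ray(c,(175.6,172),tip[2]),tip)
E
```

```text
top [[676.0, 140.0], [692.0, 139.0], [703.0, 204.0], [665.0, 210.0], [740.0, 198.0], [551.0, 143.0]]
scene [[221.0, 208.0], [212.0, 210.0], [236.0, 199.0], [259.0, 209.0], [213.0, 190.0], [292.0, 193.0]]
[0.652  0.1757 0.1438] [0.6532 0.1446 0.1438]
```

In both views the real fingertip sits about 20 mm behind the reported TCP along the tool, not 14 mm ahead. I'll use that value, back out, return behind the flag and push again with proper overlap.

```bash
sed -i 's/ctrl.tip_reach/TR/g; 1i TR=-.020' h.py; python3 -c "
from h import *
rep();plan([(50,70,60),(-55,70,60),(-55,70,30),(-55,0,30)])"
```

```text
6.55 tip rel mm [49.9 26.9 40.1] rot err [ 0.001  0.    -0.   ] q [ 0.4106  0.5427  1.5618 -0.9335  1.44   -1.0064] F [-0.33  0.44 -0.12]
(50, 70, 60) [ -0.1   8.5 -46.7] [ 0.001  0.    -0.   ]
(-55, 70, 60) [104.9   8.4 -46.7] [ 0.001  0.    -0.   ]
(-55, 70, 30) [104.9  33.  -29.5] [ 0.001  0.    -0.   ]
(-55, 0, 30) [104.9  -7.2  27.8] [ 0.001  0.    -0.   ]
```

```bash
python3 -m jog '[[1,0,4,-23,0,0,0],[1,0,8,-47,0,0,0],[1,30,8,-47,0,0,0],[1,65,8,-47,0,0,0],[1,105,8,-47,0,0,0],[1,105,33,-30,0,0,0],[1,105,33,-30,0,0,0],[1,105,20,-11,0,0,0],[1,105,6,9,0,0,0],[1,105,-7,28,0,0,0],[1,105,-7,28,0,0,0]]'; python3 - <<'E'
from h import *
rep();c=imaging.read_camera("scene");t=imaging.read_camera("top")
cv2.imwrite("pics/y.png",np.hstack([cv2.resize(x,(400,400),interpolation=2) for x in (c['image'][130:310,180:360],t['image'][130:250,100:220])]))
plan([(-30,0,38),(-10,0,46),(5,0,50),(20,0,50),(35,0,42),(45,0,32),(50,0,20)])
E
```

```text
time: 7.65
eef_pos: [0.5542, 0.1089, 0.1445]
tcp_rot: [-0.077, 0.884, -0.46, 0.041]
contact_force: [0.3, -0.0, -0.2]
opening: 0.0
finger_force: 0.0
7.65 tip rel mm [-54.3  -2.3  31. ] rot err [ 0.    -0.001 -0.003] q [ 0.4032  0.3524  1.8501 -0.9493  1.3793 -0.9271] F [ 0.27 -0.02 -0.23]
(-30, 0, 38) [-24.2  -5.7  -4.5] [ 0.001  0.    -0.002]
(-10, 0, 46) [-44.2 -12.2  -9.1] [ 0.001  0.    -0.002]
(5, 0, 50) [-59.2 -15.4 -11.4] [ 0.001  0.    -0.002]
(20, 0, 50) [-74.2 -15.4 -11.4] [ 0.001  0.    -0.002]
(35, 0, 42) [-89.2  -8.8  -6.8] [ 0.001  0.    -0.002]
(45, 0, 32) [-99.2  -0.6  -1. ] [ 0.001  0.    -0.002]
(50, 0, 20) [-104.1    9.2    5.9] [ 0.001  0.    -0.002]
```

View pics/y.png

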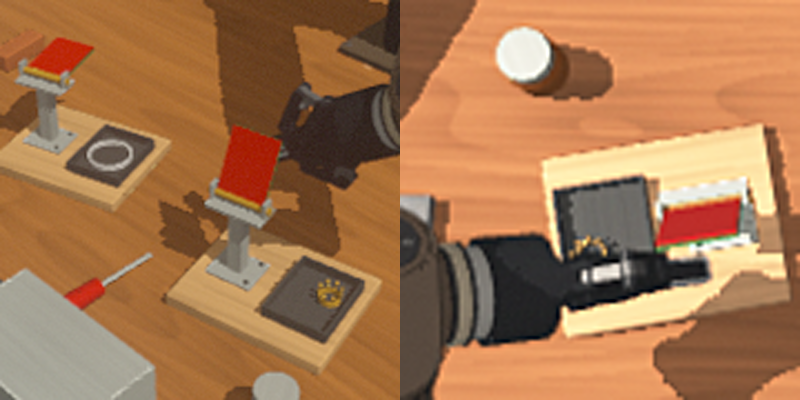

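The tip is now behind the flag at mid-width (top crop 708,268, with the flag at 655–742). Pushing it over.

```bash
python3 -m jog '[[1,-12,-3,-2,0,0,0],[1,-24,-6,-4,0,0,0],[1,-34,-9,-7,0,0,0],[1,-44,-12,-9,0,0,0],[1,-52,-14,-10,0,0,0],[1,-59,-15,-11,0,0,0],[1,-67,-15,-11,0,0,0],[1,-74,-15,-11,0,0,0],[1,-82,-12,-9,0,0,0],[1,-89,-9,-7,0,0,0],[1,-94,-5,-4,0,0,0],[1,-99,-1,-1,0,0,0]]'; python3 - <<'E'
from h import *
rep();c=imaging.read_camera("scene");t=imaging.read_camera("top")
cv2.imwrite("pics/z.png",np.hstack([cv2.resize(x,(400,400),interpolation=2) for x in (c['image'][130:310,180:360],t['image'][130:250,100:220])]))
plan([(50,0,24),(52,0,18),(52,0,12),(52,0,6)])
E
```

```text
time: 8.95
eef_pos: [0.6509, 0.1288, 0.1439]
tcp_rot: [-0.079, 0.884, -0.46, 0.041]
contact_force: [-1.0, 0.0, 0.6]
opening: -0.003
finger_force: 0.3
8.95 tip rel mm [44.3  0.1 30.4] rot err [0.001 0.    0.   ] q [ 0.375   0.5272  1.6051 -0.9526  1.3993 -1.0021] F [-0.98  0.03  0.56]
(50, 0, 24) [-5.8  4.6  3.2] [ 0.001 -0.     0.001]
(52, 0, 18) [-7.9  9.5  6.7] [ 0.001 -0.     0.001]
(52, 0, 12) [-7.9 14.5 10.1] [ 0.001 -0.     0.001]
(52, 0, 6) [-7.9 19.4 13.6] [ 0.001 -0.     0.001]
```

View pics/z.png

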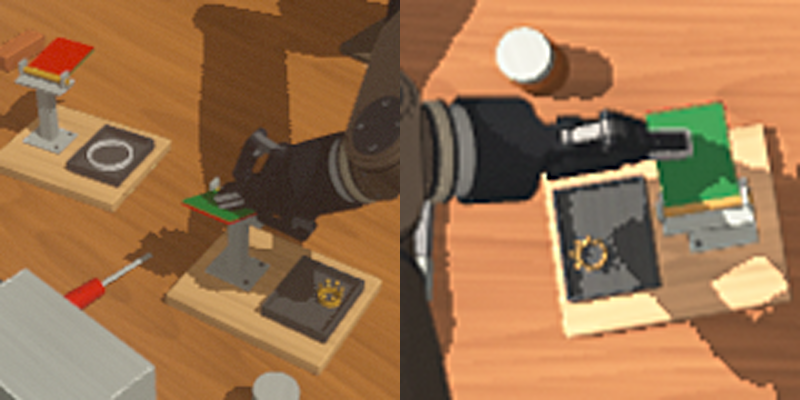

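The flag is over on the far side, green face up, but not yet fully down. I'll press in small steps and watch the force.

```bash
python3 -m jog '[[1,-3,2,1,0,0,0],[1,-6,4,3,0,0,0],[1,-7,6,4,0,0,0],[1,-8,8,5,0,0,0],[1,-8,9,6,0,0,0],[1,-8,10,7,0,0,0],[1,-8,10,7,0,0,0]]'; python3 -c "
from h import *
rep();c=imaging.read_camera('scene');t=imaging.read_camera('top')
R=Bd
for th in (150,160,170,180):
    e=[piv+Bd@[-.08*np.cos(np.radians(th)),y,.08*np.sin(np.radians(th))] for y in(.03,-.03)]
    print(th,proj(c,e).round(1).tolist(),proj(t,e).round(1).tolist())
for n,d in(('scene',c),('top',t)):
    im=d['image'].astype(int);m=((im[...,1]>im[...,2]+25)&(im[...,1]>im[...,0]+20)).astype('uint8');m[:, :(100)]=0
    k,l,st,ce=cv2.connectedComponentsWithStats(m);j=1+st[1:,4].argmax();print(n,st[j],ce[j]);ys,xs=np.nonzero(l==j);print([(xs[i],ys[i]) for i in(xs.argmin(),xs.argmax(),ys.argmin(),ys.argmax())])
"
```

```text
time: 9.75
eef_pos: [0.6584, 0.1302, 0.1321]
tcp_rot: [-0.079, 0.884, -0.459, 0.041]
contact_force: [0.3, -0.1, 0.2]
opening: 0.001
finger_force: 0.1
9.75 tip rel mm [51.9  0.2 18.6] rot err [0.001 0.    0.   ] q [ 0.373   0.5556  1.5878 -0.955   1.3912 -0.9938] F [ 0.29 -0.11  0.22]
150 [[282.2, 226.7], [260.6, 217.6]] [[173.1, 164.6], [196.4, 161.1]]
160 [[280.7, 232.2], [259.3, 223.1]] [[173.7, 163.4], [196.7, 159.9]]
170 [[279.8, 237.4], [258.5, 228.2]] [[174.5, 163.1], [197.1, 159.6]]
180 [[279.4, 242.1], [258.2, 232.9]] [[175.4, 163.7], [197.7, 160.2]]
scene [ 468  285   44   67 1849] [493.1915 314.212 ]
[(np.int64(468), np.int64(313)), (np.int64(511), np.int64(296)), (np.int64(487), np.int64(285)), (np.int64(510), np.int64(351))]
top [174 160  28  32 543] [188.9116 176.3297]
[(np.int64(174), np.int64(164)), (np.int64(201), np.int64(185)), (np.int64(194), np.int64(160)), (np.int64(179), np.int64(191))]
```

```bash
python3 -m jog '[[1,0,1,1,0,0,0],[1,0,2,2,0,0,0],[1,0,4,3,0,0,0],[1,0,4,3,0,0,0]]'; python3 -c "
from h import *
rep()"; python3 -m jog '[[1,0,1,1,0,0,0],[1,0,2,1.5,0,0,0],[1,0,2.5,2,0,0,0],[1,0,2.5,2,0,0,0]]'; python3 -c "
from h import *
rep();c=imaging.read_camera('scene')
cv2.imwrite('pics/q.png',cv2.resize(c['image'][190:260,230:330],(800,560),interpolation=2))"
```

```text
time: 10.25
eef_pos: [0.6583, 0.1299, 0.1268]
tcp_rot: [-0.079, 0.884, -0.46, 0.041]
contact_force: [-0.9, 0.0, 0.6]
opening: 0.002
finger_force: 0.2
10.25 tip rel mm [51.8 -0.  13.3] rot err [ 0.001 -0.     0.   ] q [ 0.3727  0.5624  1.589  -0.9562  1.3869 -0.9877] F [-0.9   0.01  0.59]
time: 10.65
eef_pos: [0.6584, 0.1298, 0.1239]
tcp_rot: [-0.079, 0.884, -0.459, 0.041]
contact_force: [-0.2, 0.6, -0.3]
opening: 0.003
finger_force: 0.1
10.65 tip rel mm [51.9 -0.2 10.4] rot err [0.001 0.    0.   ] q [ 0.3725  0.5662  1.5895 -0.957   1.384  -0.9839] F [-0.15  0.6  -0.32]
```

View pics/q.png

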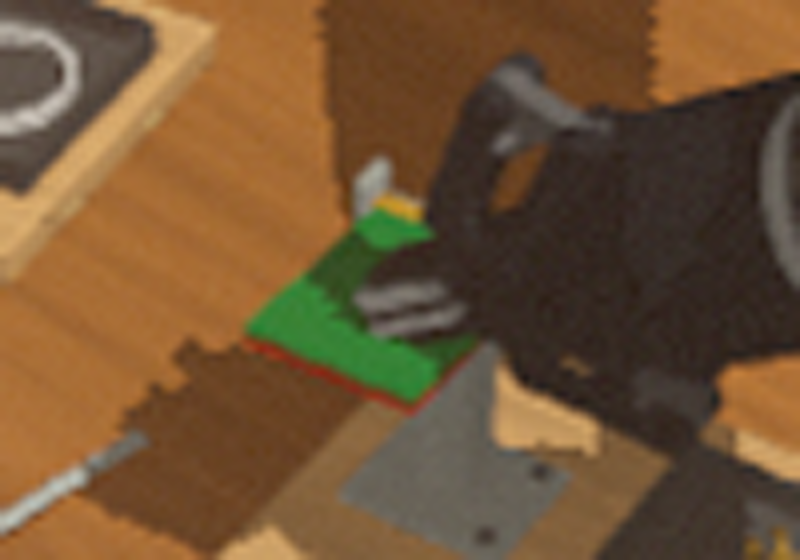

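The flag's far edge in the scene view (corners at about px 261,232 and 282,240) is close to the prediction for flat. I'll press on in tiny steps until the stop shows up in the force.

```bash
python3 -m jog '[[1,0,0.8,0.6,0,0,0],[1,0,1.2,0.9,0,0,0],[1,0,1.2,0.9,0,0,0]]'|grep -E 'force|pos'; python3 -m jog '[[1,0,0.8,0.6,0,0,0],[1,0,1.2,0.9,0,0,0],[1,0,1.2,0.9,0,0,0]]'|grep -E 'force|pos'
```

```text
eef_pos: [0.6585, 0.1298, 0.1225]
contact_force: [0.1, 0.3, 0.6]
finger_force: 0.2
eef_pos: [0.6585, 0.1297, 0.121]
contact_force: [0.3, 0.3, 0.0]
finger_force: 0.2
```

```bash
python3 - <<'E'
from h import *
rep()
E
```

```text
11.3 tip rel mm [51.9 -0.3  7.5] rot err [0.001 0.    0.   ] q [ 0.3723  0.57    1.59   -0.9579  1.3814 -0.9803] F [0.34 0.3  0.05]
```

```bash
cat > e.py <<'E'
from h import *
c=imaging.read_camera('scene');im=c['image'].astype(int)[222:250,255:285]
m=(im[...,1]>im[...,2]+20)&(im[...,1]>im[...,0]+20)
print('green lowest row',{255+x:222+int(np.nonzero(m[:,x])[0].max()) for x in range(8,26,3) if m[:,x].any()}, 'sum',m.sum())
for th in (165,170,175,180):
    q=np.radians(th);e=[piv+Bd@[-.08*np.cos(q)+.003*np.sin(q),y,.08*np.sin(q)-.003*np.cos(q)] for y in(.03,-.03)]
    q=proj(c,e);print(th,np.interp([263,266,269,272,275,278],q[::-1,0],q[::-1,1]).round(1))
E
python3 e.py; for i in 1; do :; done; python3 -m jog '[[1,0,0.8,0.6,0,0,0],[1,0,1.6,1.1,0,0,0],[1,0,1.6,1.1,0,0,0]]'|grep -E 'force|pos'; python3 e.py|head -1; python3 -m jog '[[1,0,0.8,0.6,0,0,0],[1,0,1.6,1.1,0,0,0],[1,0,1.6,1.1,0,0,0]]'|grep -E 'force|pos'; python3 e.py|head -1
```

```text
green lowest row {263: 233, 266: 234, 269: 235, 272: 237, 275: 238, 278: 239} sum 212
165 [226.8 228.1 229.4 230.7 232.  233.2]
170 [229.4 230.7 232.  233.3 234.6 235.9]
175 [231.8 233.1 234.4 235.7 237.  238.3]
180 [234.  235.3 236.6 237.9 239.3 240.6]
eef_pos: [0.6586, 0.1297, 0.1198]
contact_force: [-0.1, 0.4, 2.4]
finger_force: 1.3
green lowest row {263: 233, 266: 235, 269: 236, 272: 237, 275: 238, 278: 240} sum 211
eef_pos: [0.6587, 0.1297, 0.1195]
contact_force: [-3.1, 0.2, 7.4]
finger_force: 3.6
green lowest row {263: 233, 266: 235, 269: 236, 272: 237, 275: 239, 278: 240} sum 212
```

The stop is reached: the force rose to 7 N with almost no motion, and the edge sits at the 180° prediction. Now lifting off and withdrawing.

```bash
python3 -m jog '[[1,0,-3,-2,0,0,0],[1,0,-12,-9,0,0,0],[1,0,-30,-21,0,0,0],[1,0,-55,-40,0,0,0],[1,0,-80,-58,0,0,0],[1,0,-80,-58,0,0,0],[1,0,-80,-58,0,0,0],[1,0,-80,-58,0,0,0]]'|grep -E 'force|pos'; python3 e.py; python3 - <<'E'
from h import *
t=imaging.read_camera('top')['image'].astype(int);o=cv2.imread('pics/top0.png').astype(int)
d=(np.abs(t-o).max(2)>50).astype('uint8');k,l,st,ce=cv2.connectedComponentsWithStats(d);print(st[1:][st[1:,4]>12])
c=imaging.read_camera('scene')['image'].astype(int);o=cv2.imread('pics/scene0.png').astype(int)
d=(np.abs(c-o).max(2)>50).astype('uint8');k,l,st,ce=cv2.connectedComponentsWithStats(d);print(st[1:][st[1:,4]>12])
E
```

```text
eef_pos: [0.6576, 0.1311, 0.215]
contact_force: [-0.2, 1.0, -0.2]
finger_force: 0.0
green lowest row {263: 233, 266: 235, 269: 236, 272: 237, 275: 238, 278: 240} sum 335
165 [226.8 228.1 229.4 230.7 232.  233.2]
170 [229.4 230.7 232.  233.3 234.6 235.9]
175 [231.8 233.1 234.4 235.7 237.  238.3]
180 [234.  235.3 236.6 237.9 239.3 240.6]
[[   48   138    16    22    40]
 [   72   142    14    16   115]
 [   44   147     4    16    28]
 [   26   148   243   236 22061]
 [  200   173   173   211 10543]
 [  206   174     7    20    74]
 [   80   333     5     5    14]]
[[ 389    0   10   23   86]
 [ 412    0   42   80 1032]
 [ 484    0   28   28  388]
 [ 413   57   54   62  854]
 [ 378   64   24   12  208]
 [ 395   75    7   12   23]
 [ 349   81    3   10   13]
 [ 370   80    4    8   18]
 [ 390   85   25   23  172]
 [ 352  103    7    6   20]
 [ 293  108   63   23  824]
 [ 389  111   25   57  621]
 [ 375  116   19   43  121]
 [ 369  119   15   40  119]
 [ 232  128  157  131 7610]
 [ 390  190  101   62 1554]]
```

```bash
python3 -c "
from plant import workorder; print(workorder.sign_off())"
```

```text
the job is handed in; nothing more can be done
None
```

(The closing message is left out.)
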